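Open the desk drawer unit and hold up the sprung lid of its sticky note compartment

TASK

Pull the drawer of the small grey drawer unit out to its stop, then lift the sprung lid inside the drawer by its upright grip and hold it open at 45 degrees so that I can take the sticky notes out from under it. Finish while still holding the lid there: do not let go, since it falls shut by itself, keep the drawer out, and leave the other things on the desk and on the unit where they are.

Things in the scene. Friction and masses are not known exactly. Their poses are not given: they have to be found in the camera images.
- unit: Small grey drawer unit standing on the desk, fixed to it, 170 deep (its x) x 180 wide (its y) x 90 mm high. Origin: centre of its underside. The drawer slides out towards its -x side, and its z points up. One drawer, whose front panel stands 10 mm proud of the case and is 76 mm high; its top edge is 84 mm above the desk.
- drawer (a joint): How far the drawer is out, m: 0 closed, 0.130 at its stop. It slides along the unit's -x against about 1.5 N of friction and stays where it is left.
- drawer_handle (a point): Middle of the drawer's handle: a level round steel bar, 10 mm thick and 90 mm long along the unit's y, 58 mm above the desk, its axis 38 mm out from the drawer's front panel (33 mm of free gap behind it), carried by a post at each end. Moves with the drawer; axes parallel to the unit's.
- lid (a joint): Opening angle of the lid, rad: 0 shut (level), 0.785 = 45 degrees, 1.4 at its stop. Its own weight (0.2 kg) and a light spring shut it from any angle. It opens by its front edge (the one towards the drawer's front panel) rising and swinging back towards the unit.
- lid_hinge (a point): Middle of the lid's hinge line, which runs along the unit's y, 42 mm above the desk. Moves with the drawer; axes parallel to the unit's. With the drawer at its stop it lies 15 mm in front of the case.
- lid_grip (a point): Point to pinch on the lid's upright grip, a block 24 mm wide (along the hinge), 14 mm thick and 36 mm tall on the lid's front edge; the point is mid-block, 26 mm above the lid's top face, 10 mm below the block's top. Lid shut: 73 mm in front of the hinge line, 28 mm above it (70 mm above the desk). Turns with the lid: x points to the hinge, y along it, z out of the lid's top.
- lid_leaf: The lid: flat grey panel 80 x 150 x 4 mm lying in the drawer over the spare sticky notes, the upright grip on its front edge. Origin on the hinge line; axes as for the grip point. Room round the shut lid's grip: the drawer's side walls (50 mm high) are 78 mm to either side, the front panel's inner face (84 mm high) 42 mm in front of the grip point.
- eraser: Bystander: eraser 19 x 43 x 12 mm lying on top of the unit near its back. Origin: centre of its underside.
- binder_clip: Bystander: black binder clip 31 x 26 x 34 mm standing on top of the unit near its back. Origin: centre of its underside.
- mug: Bystander: mug 78 x 109 x 101 mm on the desk. Origin: centre of its underside.
- stapler: Bystander: stapler 36 x 141 x 47 mm on the desk. Origin: centre of its underside.
- notes: Bystander: pad of sticky notes 67 x 67 x 20 mm on the desk. Origin: centre of its underside.
- tape_roll: Bystander: roll of tape lying flat, 100 mm across, 45 mm high. Origin: centre of its underside.
- spool: Bystander: thread spool standing up, 35 mm across, 55 mm high. Origin: centre of its underside.
- keys: Bystander: bunch of keys lying flat, 101 x 122 x 8 mm. Origin: centre of its underside.
- stored_notes: Pad of sticky notes 51 x 52 x 14 mm lying loose in the drawer's compartment under the lid; it rides along with the drawer and is not to be handled. Origin: centre of its underside.

How it is judged:
On the way, in this order (a step that is already met when the one before it is completed fails the run):
1. the drawer is pulled out to its stop (at least 115 of 130 mm) with the lid still shut (value of joint drawer above 0.115 m and value of joint lid below 0.1 rad), for 0.2 s.
2. the fingers lift the lid (value of joint lid above 0.3 rad and contact force between the fingers and lid_leaf above 0.2 N), for 0.2 s.
At the end, for the whole second after the job is handed in: The fingers hold the lid, at rest, at 45 degrees give or take 7 (0.665 to 0.905 rad), with the drawer still at least 105 mm out; the program ends holding it so, and nothing else carries the lid (value of joint lid between 0.665 and 0.905 rad and velocity of joint lid between -0.1 and 0.1 rad/s and value of joint drawer above 0.105 m and contact force between the fingers and lid_leaf above 0.2 N and contact force between lid_leaf and stored_notes below 0.3 N); the arm keeps its last pose, push and grip.
It fails at once if a bystander on the desk or on the unit is moved by more than 25 mm (distance of any of eraser, binder_clip, mug, stapler, notes, tape_roll, spool, keys from where it was at the start of the episode above 0.025 m).
It also fails if it takes over 54 s, if anything falls off the work surface, if the arm or the gripper's body presses on something with over 40 N, if the wrist force passes 120 N, or if a joint passes its speed limit or range.

ROBOT

A 6-joint arm with a two-finger parallel gripper is mounted at the origin on the work surface; the furniture and walls round the work are solid. World frame = base frame: x ahead of the robot, y to its left, z up, the work surface at z = 0. Lengths are in m, angles in rad, forces in N, time in s.
With the tool pointing down it reaches from about 0.325 to 0.875 m from the base axis. Payload 4.4 kg.
Tool frame: the origin (TCP) lies at the very end of the fingers, on their centre line; the grasp point (between the pads) lies 19 mm behind it (grip_depth is the distance from the TCP to the grasp point, in m); z points along the fingers, x is the direction in which the jaws open and shut, and the axes are right-handed (so a half turn about z gives the same grasp; the last joint's range is limited). The gripper opens to 85 mm and grips with 20 to 120 N. Pads are 22 mm wide; open, the fingers measure 114 mm over their backs; the gripper's body (76 mm by 85 mm) begins 54 mm behind the grasp point. The pads swing forward as they close: fully open they stand 13 mm farther back than shut.
Start: joints at [-1.431, 0.207, 1.542, -0, 1.393, -0.15], TCP at [0.165, -0.551, 0.231] pointing down, gripper open.
Joint ranges: [-2.73, 2.73], [-0.86, 2.22], [0.23, 2.46], [-1.11, 4.25], [0.08, 2.63], [-2.82, 2.82]. Speed limits (rad/s): [2.79, 2.79, 3.14, 3.14, 3.14, 3.14].

INTERFACE

Orientations are given as a 3x3 rotation matrix whose columns are the frame's x, y, z axes.
In Python, from workcell import get_state, read_camera, camera_info, finish_job, recognise, outline_of, spot_point, grip_depth gives the robot as it stands.
- The arm moves only by the tool carry_out, never from a script. Its argument "steps" is a list of rows, each an object of numbers: "rx", "ry", "rz": the turn, a rotation vector about the tool's x, y, z in degrees; "x", "y", "z": the shift along the tool's x, y, z in m; "hand": the closure, from 0 (fully open) to 1 (shut). In form: [{"rx": .., "ry": .., "rz": .., "x": .., "y": .., "z": .., "hand": ..}, ...]. A call has 1 to 12 rows; each row is the pose to reach, as a shift and turn from the pose commanded when the call began, along the tool's axes at that moment; what a row does not reach only later rows make up. A row lasts 1/8 s, in which the tool goes at most 62.5 mm and 10.7 degrees, less where a joint would pass 70% of its speed; a pose out of reach is approached as far as the arm can. A call with a gripper value outside its range is refused whole. The fingers move at their own pace and stop on an object; the grip force is fixed at half the most. Time passes only in rows, so rows that repeat a pose let the fingers close. It gives the time, the measured TCP pose, the force and the opening at its end, in the units of the state.
- get_state(): the state, without advancing time (a new reading comes with each control period).
- read_camera(name): name is "scene" or "top"; returns (picture, depth): 400x640x3 uint8, red, green, blue; 400x640 float32, m along the optical axis (not along the pixel's ray), 0 where there is no reading.
- camera_info(name): a dict with "mtx" (3x3 intrinsics, pixels), "rvec" (rotation vector, rad) and "tvec" (3), from world to camera coordinates, as OpenCV has them. Camera axes: x right, y down, z forward; pixel columns grow to the right and rows downward; lengths in m; the calibration is good to about 2 mm. A picture is of the moment at which its call begins. camera_info takes no time and is no camera call.
- finish_job(): hands the job in, once; it reports no verdict.
Trained networks look in the newest picture that a camera, given by its name, has taken for a name from the list of things; names that differ only in an ending like _2 or _b are one class to them, and where a whole thing is asked for, a point or a joint stands for the part that bears it (a point fixed in the world has none). Each returns a list of dicts, best first, with "confidence" (0 to 1); they miss things now and then, are a little off and sometimes report something else, mostly with a low value. They report only what shows in the picture. A call takes as long as a camera call.
- recognise(camera, thing): "position" ([x, y, z] in m, in world coordinates, good to about 4 mm: the middle of the surface that is visible of it).
- outline_of(camera, thing): "region" (400x640 bool, what is visible of it).
- spot_point(camera, thing): "position" ([x, y, z] in m, in world coordinates, good to about 4 mm: a listed point, or the origin of a listed thing).
The state is a dict: "time_s": time; "joint_positions": joint angles; "qd": joint speeds; "tau": joint torques, N m; "tcp_pos": TCP position; "tool_rot": TCP orientation; "force": force on the tool from outside, world axes, zero at the start; "moment": the same for the moment, N m; "grip_width": opening from 0.0 (shut) to 1.0 (fully open).
Only numpy, scipy, OpenCV 4.12 (cv2) and the standard library are available. Lean on these libraries where they do the work, as an engineer would, in place of code of your own. Each camera call takes 0.05 s, during which the arm holds its last target.

## Working session

There is one attempt and no reset: what is moved stays moved. The work goes in short steps, Python scripts to look and compute and a tool call to move; the robot and the scene stay as the last step left them, time stands still between calls to the robot, and variables do not carry over. Pictures are saved under pics/ and viewed, and the job is handed in when it is done.

Besides the shell and the picture viewer there is one more tool, called as name([rows], argument=value, ...), one row to a line, values as JSON. carry_out: Moves the arm, as the interface text tells. Its arguments: {"type":"object","properties":{"steps":{"type":"array","items":{"type":"object","properties":{"rx":{"type":"number"},"ry":{"type":"number"},"rz":{"type":"number"},"x":{"type":"number"},"y":{"type":"number"},"z":{"type":"number"},"hand":{"type":"number"}}}}},"required":["steps"]}

```bash
mkdir -p pics; ls; python3 - <<'E'
from workcell import *
import cv2,numpy as np
for c in ("scene","top"):
    p,d=read_camera(c); cv2.imwrite(f"pics/{c}0.png",p[:,:,::-1]); print(c,{k:np.round(v,3).tolist() for k,v in camera_info(c).items()})
    for t in ("unit","drawer_handle","lid_grip","lid_hinge"):
        try: print(t,[(np.round(r["position"],3).tolist(),round(r["confidence"],2)) for r in spot_point(c,t)][:2])
        except Exception as e: print(t,e)
s=get_state(); print(s["time_s"],s["tcp_pos"],s["tool_rot"],s["force"])
print(grip_depth)
E
```

```text
pics
scene {'mtx': [[382.56, 0.0, 321.587], [0.0, 382.56, 192.736], [0.0, 0.0, 1.0]], 'rvec': [0.638, -2.482, 1.393], 'tvec': [0.411, 0.209, 0.728]}
unit [([0.545, 0.161, 0.001], 0.93), ([0.476, -0.281, -0.003], 0.58)]
drawer_handle [([0.538, 0.021, 0.06], 0.6)]
lid_grip [([0.54, 0.022, 0.063], 0.29)]
lid_hinge []
top {'mtx': [[507.544, 0.0, 321.449], [0.0, 507.544, 201.572], [0.0, 0.0, 1.0]], 'rvec': [2.146, -2.187, 0.123], 'tvec': [-0.032, 0.49, 1.288]}
unit [([0.548, 0.153, 0.003], 0.88)]
drawer_handle [([0.538, 0.022, 0.061], 0.73), ([0.532, -0.252, -0.003], 0.55)]
lid_grip []
lid_hinge [([0.496, 0.211, 0.093], 0.55)]
0.5 [ 0.16484631 -0.55085401  0.2312561 ] [[ 2.86713473e-01 -9.58016380e-01  2.33110297e-06]
 [-9.58016379e-01 -2.86713472e-01  5.75611671e-05]
 [-5.44761823e-05 -1.87367969e-05 -9.99999998e-01]] [ 0.30647884 -0.34165363  0.62038003]
0.0187
```

View pics/scene0.png

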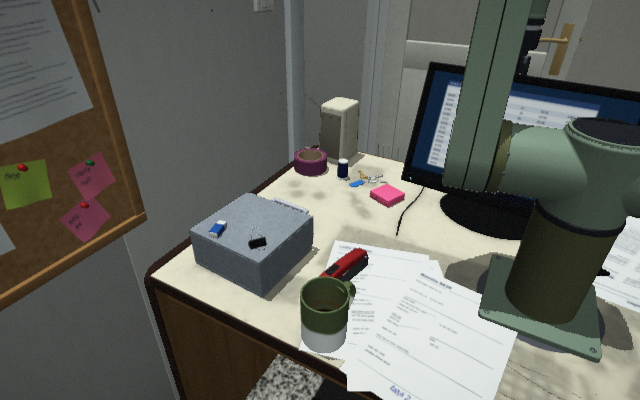

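View pics/top0.png

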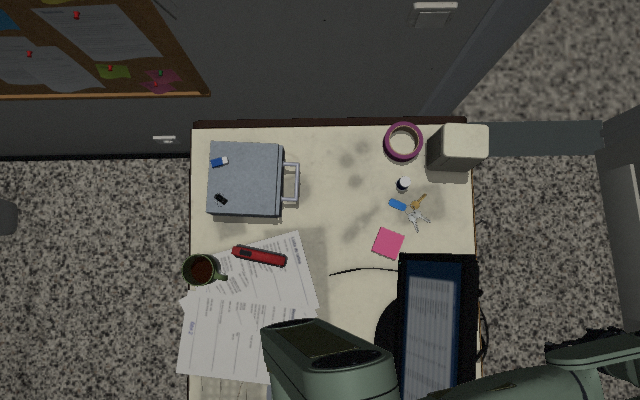

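```bash
cat > h.py <<'E'
from workcell import *
import cv2,numpy as np
from scipy.spatial.transform import Rotation as R
def cloud(c):
    p,d=read_camera(c); i=camera_info(c); K=i["mtx"]; r=cv2.Rodrigues(np.array(i["rvec"]))[0]
    v,u=np.mgrid[:400,:640]; z=d.astype(float)
    P=np.stack([(u-K[0][2])/K[0][0]*z,(v-K[1][2])/K[1][1]*z,z],-1)
    W=(P-np.array(i["tvec"]).ravel())@r
    W[d<=0]=np.nan
    return p,d,W
E
python3 - <<'E'
from h import *
p,d,W=cloud("top")
m=(abs(W[...,2]-.09)<.006)&(abs(W[...,0]-.55)<.2)&(abs(W[...,1]-.15)<.15)
pts=W[m]; print(len(pts),np.median(pts[:,2]))
m2=cv2.minAreaRect(pts[:,:2].astype(np.float32)*1000); print("top rect",m2)
cl=cv2.connectedComponents(m.astype(np.uint8))[1]
for c in range(1,cl.max()+1):
    q=W[cl==c]
    if len(q)>300: print(len(q),cv2.minAreaRect(q[:,:2].astype(np.float32)*1000))
o=outline_of("top","drawer_handle"); 
for a in o[:1]:
    q=W[a["region"]]; q=q[(q[:,2]>.045)&(q[:,2]<.07)]; print("handle",a["confidence"],len(q),q.min(0),q.max(0),np.median(q,0),cv2.minAreaRect(q[:,:2].astype(np.float32)*1000))
# height map coarse
H=np.nan_to_num(W)
g={}
for x in np.arange(-.1,.8,.1):
    row=[]
    for y in np.arange(-.5,.3,.1):
        k=(abs(W[...,0]-x)<.05)&(abs(W[...,1]-y)<.05)
        row.append("%.2f"%np.nanpercentile(W[k][:,2],98) if k.sum()>5 else " -- ")
    print("%.1f"%x,row)
p2,d2,W2=cloud("scene")
for n,(u,v) in {"mon_tl":(436,66),"mon_bl":(408,178),"monmid":(500,85)}.items(): print(n,W2[v,u])
E
```

```text
4794 0.09069812364634944
top rect ((487.87884521484375, 159.12168884277344), (197.558837890625, 311.7870788574219), 80.37899017333984)
4774 ((546.6791381835938, 149.38442993164062), (181.31796264648438, 180.91017150878906), 86.58039855957031)
handle 0.92 305 [0.45369733 0.01399394 0.04571948] [0.62471538 0.073861   0.06997732] [0.53609798 0.03023767 0.06237719] ((536.5606079101562, 39.66503143310547), (48.81371307373047, 171.79380798339844), 83.30807495117188)
-0.1 [' -- ', ' -- ', ' -- ', ' -- ', ' -- ', ' -- ', ' -- ', ' -- ']
0.0 [' -- ', '0.01', '0.21', '0.19', ' -- ', ' -- ', '0.01', '0.01']
0.1 ['0.53', '0.62', '0.34', '0.18', '0.00', '0.41', '0.32', '0.01']
0.2 ['0.61', '0.64', '0.68', '0.69', '0.78', '0.78', '0.44', '0.01']
0.3 ['-0.02', '0.00', '0.34', '0.12', '0.01', '0.01', '0.05', '0.10']
0.4 ['0.04', '0.01', '0.17', '0.03', '0.01', '0.01', '0.05', '0.05']
0.5 ['0.04', '0.01', '0.06', '0.05', '0.01', '0.07', '0.10', '0.10']
0.6 [' -- ', '0.18', '0.18', '0.05', '0.01', '0.06', '0.10', '0.10']
0.7 [' -- ', '0.18', '0.05', '0.05', '0.01', '0.01', '0.01', '0.01']
mon_tl [ 0.32969827 -0.3122416   0.33497149]
mon_bl [ 0.3350639  -0.22763527  0.06630187]
monmid [0.16004807 0.05840321 0.40488971]
```

```bash
python3 - <<'E'
from h import *
p,d,W=cloud("top")
m=(abs(W[...,2]-.0905)<.004)&(abs(W[...,0]-.55)<.12)&(abs(W[...,1]-.15)<.12)
# edges by percentile per row/col of world slices
def fit(a,b):
    k=np.polyfit(a,b,1); r=b-np.polyval(k,a); g=abs(r)<.003; k=np.polyfit(a[g],b[g],1); return k,np.degrees(np.arctan(k[0])),r.std()
Q=W[m]
for nm,ax,s in (("back",1,1),("front",1,-1),("right+x",0,1),("left-x",0,-1)):
    o=1-ax; c=np.median(Q[:,o]); xs=[];ys=[]
    for t in np.arange(c-.07,c+.071,.005):
        k=abs(Q[:,o]-t)<.004
        xs.append(t); ys.append(np.max(Q[k][:,ax]*s)*s)
    print(nm,fit(np.array(xs),np.array(ys)))
h=outline_of("top","drawer_handle")[0]["region"]
q=W[h]; q=q[(abs(q[:,2]-.06)<.012)]
xs=[];ys=[]
for t in np.arange(.505,.58,.005):
    k=abs(q[:,0]-t)<.004
    if k.any(): xs.append(t); ys.append(np.median(q[k][q[k][:,1]<.05][:,1]))
print(np.round(xs,3),np.round(ys,4)); print(fit(np.array(xs),np.array(ys)))
c=p[110:260,180:340]; cv2.imwrite("pics/crop.png",cv2.resize(c,None,fx=4.5,fy=4,interpolation=2)[:,:,::-1])
E
```

```text
back (array([-0.06959228,  0.2764919 ]), np.float64(-3.9809255099486527), np.float64(0.0007573727811875765))
front (array([-0.05811631,  0.09284748]), np.float64(-3.3260783125034172), np.float64(0.0017866927431250154))
right+x (array([0.06130296, 0.6265898 ]), np.float64(3.508010976645957), np.float64(0.0007509055278624325))
left-x (array([0.05986025, 0.4486036 ]), np.float64(3.4256522055371903), np.float64(0.0006681843110930223))
[0.505 0.51  0.515 0.52  0.525 0.53  0.535 0.54  0.545 0.55  0.555 0.56
 0.565 0.57  0.575] [0.0236 0.0247 0.0224 0.021  0.0198 0.0207 0.0196 0.0197 0.0208 0.0205
 0.0205 0.0204 0.0192 0.0189 0.0178]
(array([-0.06555923,  0.0560429 ]), np.float64(-3.7508997522486434), np.float64(0.0009959200288718758))
```

View pics/crop.png

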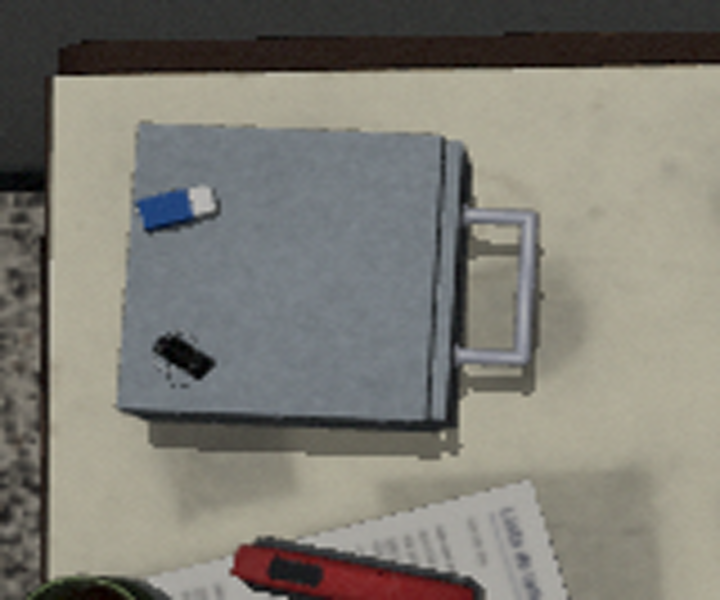

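```bash
cat >> h.py <<'E'
def rel(targets, p0=None, R0=None):
    s=get_state(); p0=np.array(s["tcp_pos"]) if p0 is None else p0; R0=np.array(s["tool_rot"]) if R0 is None else R0
    for p,Rt in targets:
        t=R0.T@(np.array(p)-p0); r=np.degrees(R.from_matrix(R0.T@Rt).as_rotvec())
        print("x %.4f y %.4f z %.4f  rx %.2f ry %.2f rz %.2f"%(*t,*r))
YAW=np.radians(86.4)
u=np.array([np.cos(YAW),np.sin(YAW),0]); vv=np.array([-u[1],u[0],0]); up=np.array([0,0,1.])
RD=np.column_stack([-vv,np.cross(-up,-vv),-up])  # tool down, x=-v
E
python3 - <<'E'
from h import *
s=get_state(); p0=s["tcp_pos"]; R0=s["tool_rot"]
print(np.round(RD,3))
ph0=np.arctan2(p0[1],p0[0]); r0=np.hypot(p0[0],p0[1]); pt=np.array([.54,.0425]); ph1=np.arctan2(pt[1],pt[0]); r1=np.hypot(*pt)
T=[]
rv=R.from_matrix(R0.T@RD).as_rotvec()
for i in range(1,17):
    f=i/16; a=ph0+f*(ph1-ph0); r=r0+f*(r1-r0)
    T.append(([r*np.cos(a),r*np.sin(a),.481],R0@R.from_rotvec(rv*f).as_matrix()))
rel(T)
E
```

```text
[[ 0.998 -0.063 -0.   ]
 [-0.063 -0.998 -0.   ]
 [-0.     0.    -1.   ]]
x -0.0042 y -0.0486 z -0.2497  rx -0.00 ry 0.00 rz -4.36
x -0.0124 y -0.0965 z -0.2497  rx -0.00 ry 0.00 rz -8.72
x -0.0246 y -0.1433 z -0.2497  rx -0.00 ry 0.00 rz -13.08
x -0.0407 y -0.1888 z -0.2497  rx -0.00 ry 0.00 rz -17.43
x -0.0605 y -0.2326 z -0.2497  rx -0.00 ry 0.00 rz -21.79
x -0.0839 y -0.2743 z -0.2497  rx -0.00 ry 0.00 rz -26.15
x -0.1107 y -0.3138 z -0.2497  rx -0.00 ry 0.00 rz -30.51
x -0.1406 y -0.3508 z -0.2497  rx -0.00 ry 0.00 rz -34.87
x -0.1734 y -0.3849 z -0.2497  rx -0.00 ry 0.00 rz -39.23
x -0.2089 y -0.4160 z -0.2497  rx -0.00 ry 0.00 rz -43.59
x -0.2467 y -0.4439 z -0.2497  rx -0.00 ry 0.00 rz -47.95
x -0.2867 y -0.4684 z -0.2497  rx -0.00 ry 0.00 rz -52.30
x -0.3283 y -0.4893 z -0.2497  rx -0.00 ry 0.00 rz -56.66
x -0.3715 y -0.5065 z -0.2497  rx -0.00 ry 0.00 rz -61.02
x -0.4158 y -0.5199 z -0.2497  rx -0.00 ry 0.00 rz -65.38
x -0.4609 y -0.5295 z -0.2497  rx -0.00 ry 0.00 rz -69.74
```

carry_out([
  {"z": -0.06},
  {"z": -0.12},
  {"z": -0.18},
  {"z": -0.24},
  {"z": -0.25},
])

```text
validation failed for argument at $.st...
```

carry_out([
  {"rx": 0, "ry": 0, "rz": 0, "x": 0, "y": 0, "z": -0.06, "hand": 0},
  {"rx": 0, "ry": 0, "rz": 0, "x": 0, "y": 0, "z": -0.12, "hand": 0},
  {"rx": 0, "ry": 0, "rz": 0, "x": 0, "y": 0, "z": -0.18, "hand": 0},
  {"rx": 0, "ry": 0, "rz": 0, "x": 0, "y": 0, "z": -0.24, "hand": 0},
  {"rx": 0, "ry": 0, "rz": 0, "x": 0, "y": 0, "z": -0.25, "hand": 0},
])

```text
time_s: 1.38
tcp_pos: [0.165, -0.552, 0.488]
tool_rot: [[0.287, -0.958, 0.002], [-0.958, -0.287, -0.011], [0.011, 0.002, -1.0]]
force: [0.9, 0.2, -0.3]
grip_width: 0.998
```

carry_out([
  {"rx": 0, "ry": 0, "rz": -4.4, "x": -0.004, "y": -0.049, "z": 0, "hand": 0.2},
  {"rx": 0, "ry": 0, "rz": -8.7, "x": -0.012, "y": -0.096, "z": 0, "hand": 0.5},
  {"rx": 0, "ry": 0, "rz": -13.1, "x": -0.025, "y": -0.143, "z": 0, "hand": 1},
  {"rx": 0, "ry": 0, "rz": -17.4, "x": -0.041, "y": -0.189, "z": 0, "hand": 1},
  {"rx": 0, "ry": 0, "rz": -21.8, "x": -0.06, "y": -0.233, "z": 0, "hand": 1},
  {"rx": 0, "ry": 0, "rz": -26.1, "x": -0.084, "y": -0.274, "z": 0, "hand": 1},
  {"rx": 0, "ry": 0, "rz": -30.5, "x": -0.111, "y": -0.314, "z": 0, "hand": 1},
  {"rx": 0, "ry": 0, "rz": -34.9, "x": -0.141, "y": -0.351, "z": 0, "hand": 1},
  {"rx": 0, "ry": 0, "rz": -39.2, "x": -0.173, "y": -0.385, "z": 0, "hand": 1},
  {"rx": 0, "ry": 0, "rz": -43.6, "x": -0.209, "y": -0.416, "z": 0, "hand": 1},
  {"rx": 0, "ry": 0, "rz": -47.9, "x": -0.247, "y": -0.444, "z": 0, "hand": 1},
  {"rx": 0, "ry": 0, "rz": -47.9, "x": -0.247, "y": -0.444, "z": 0, "hand": 1},
])

```text
time_s: 2.88
tcp_pos: [0.52, -0.1839, 0.4803]
tool_rot: [[0.905, -0.425, -0.001], [-0.425, -0.905, 0.001], [-0.002, -0.001, -1.0]]
force: [0.5, -1.2, -0.1]
grip_width: 0.0
```

```bash
python3 - <<'E'
from h import *
s=get_state(); print(s["tcp_pos"],s["joint_positions"])
c=np.array([.5405,.0425,0])
rel([(c+[0,-.0,.4],RD),(c+[0,0,.30],RD),(c+[0,0,.14],RD),(c+[0,0,.04],RD)])
E
```

```text
[ 0.52001527 -0.18392061  0.48033924] [-4.97260231e-01  8.92041572e-02  1.17623888e+00  7.00019968e-04
  1.87786135e+00 -5.82951036e-02]
x -0.0775 y -0.2136 z 0.0806  rx -0.06 ry 0.09 rz -21.54
x -0.0773 y -0.2135 z 0.1806  rx -0.06 ry 0.09 rz -21.54
x -0.0771 y -0.2134 z 0.3406  rx -0.06 ry 0.09 rz -21.54
x -0.0769 y -0.2133 z 0.4406  rx -0.06 ry 0.09 rz -21.54
```

carry_out([
  {"rx": 0, "ry": 0, "rz": -7.2, "x": -0.02, "y": -0.055, "z": 0.01, "hand": 1},
  {"rx": 0, "ry": 0, "rz": -14.4, "x": -0.04, "y": -0.11, "z": 0.03, "hand": 1},
  {"rx": 0, "ry": 0, "rz": -21.5, "x": -0.06, "y": -0.165, "z": 0.05, "hand": 1},
  {"rx": 0, "ry": 0, "rz": -21.5, "x": -0.077, "y": -0.2135, "z": 0.08, "hand": 1},
  {"rx": 0, "ry": 0, "rz": -21.5, "x": -0.077, "y": -0.2135, "z": 0.13, "hand": 1},
  {"rx": 0, "ry": 0, "rz": -21.5, "x": -0.077, "y": -0.2135, "z": 0.18, "hand": 1},
  {"rx": 0, "ry": 0, "rz": -21.5, "x": -0.077, "y": -0.2135, "z": 0.23, "hand": 1},
  {"rx": 0, "ry": 0, "rz": -21.5, "x": -0.077, "y": -0.2135, "z": 0.28, "hand": 1},
  {"rx": 0, "ry": 0, "rz": -21.5, "x": -0.077, "y": -0.2135, "z": 0.33, "hand": 1},
  {"rx": 0, "ry": 0, "rz": -21.5, "x": -0.077, "y": -0.2135, "z": 0.36, "hand": 1},
  {"rx": 0, "ry": 0, "rz": -21.5, "x": -0.077, "y": -0.2135, "z": 0.36, "hand": 1},
])

```text
time_s: 4.25
tcp_pos: [0.5383, 0.0382, 0.1175]
tool_rot: [[0.997, -0.07, -0.008], [-0.07, -0.998, 0.0], [-0.008, 0.0, -1.0]]
force: [0.5, 0.1, 0.1]
grip_width: -0.001
```

```bash
python3 - <<'E'
from h import *
s=get_state(); print(s["tcp_pos"],s["joint_positions"])
c=np.array([.5405,.0425,0])
rel([(c+[0,0,.11],RD),(c+[0,0,.04],RD)])
p,d,W=cloud("scene"); cv2.imwrite("pics/s1.png",p[:,:,::-1])
E
```

```text
[0.53829023 0.03816617 0.11754957] [-8.93935351e-02  2.60187315e-01  1.72871592e+00 -4.50634332e-04
  1.16116092e+00 -1.89541393e-02]
x 0.0020 y -0.0045 z 0.0075  rx 0.01 ry 0.49 rz -0.43
x 0.0026 y -0.0045 z 0.0775  rx 0.01 ry 0.49 rz -0.43
```

View pics/s1.png

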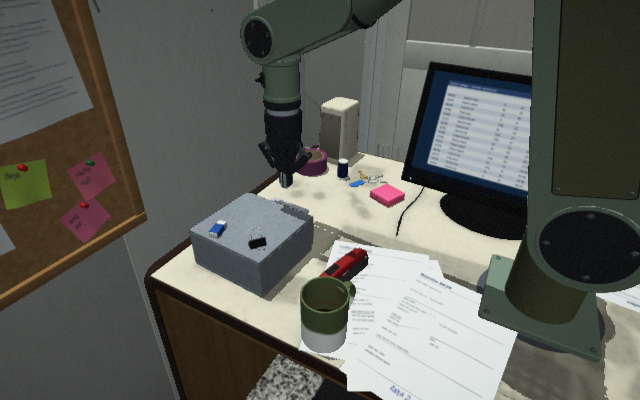

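carry_out([
  {"rx": 0, "ry": 0, "rz": 0, "x": 0, "y": 0, "z": 0, "hand": 1},
  {"rx": 0, "ry": 0, "rz": 0, "x": 0, "y": 0, "z": 0, "hand": 1},
])

```text
time_s: 4.55
tcp_pos: [0.5431, 0.0386, 0.1233]
tool_rot: [[0.998, -0.069, 0.004], [-0.069, -0.998, -0.0], [0.004, 0.0, -1.0]]
force: [0.3, 0.3, 0.0]
grip_width: -0.003
```

```bash
python3 - <<'E'
from h import *
s=get_state(); print(s["tcp_pos"],s["joint_positions"])
c=np.array([.5405,.0425,0])
rel([(c+[0,0,.11],RD),(c+[0,0,.04],RD)])
p,d,W=cloud("top"); cv2.imwrite("pics/t1.png",cv2.resize(p[110:260,180:340],None,fx=4,fy=4)[:,:,::-1])
E
```

```text
[0.54311434 0.03863924 0.12331771] [-8.79228202e-02  2.54466174e-01  1.72226252e+00 -6.68334447e-05
  1.16092439e+00 -1.89565532e-02]
x -0.0029 y -0.0037 z 0.0133  rx 0.01 ry -0.23 rz -0.35
x -0.0032 y -0.0037 z 0.0833  rx 0.01 ry -0.23 rz -0.35
```

View pics/t1.png

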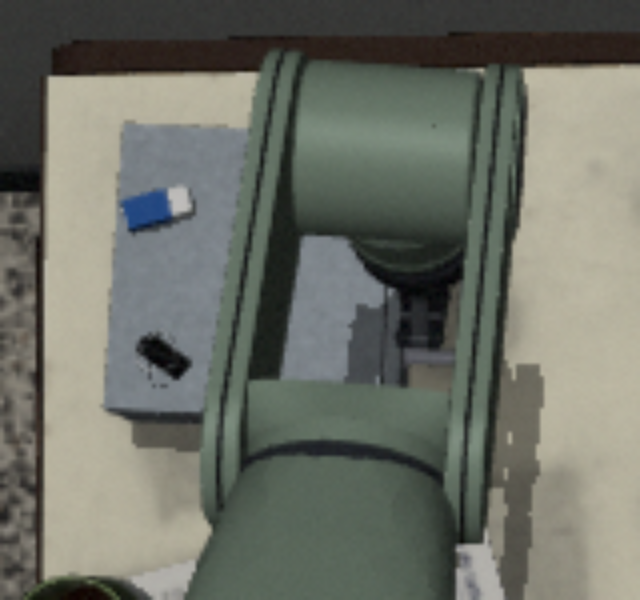

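carry_out([
  {"rx": 0, "ry": 0, "rz": -0.4, "x": -0.002, "y": -0.004, "z": 0, "hand": 1},
  {"rx": 0, "ry": 0, "rz": -0.4, "x": -0.002, "y": -0.004, "z": 0.015, "hand": 1},
  {"rx": 0, "ry": 0, "rz": -0.4, "x": -0.002, "y": -0.004, "z": 0.03, "hand": 1},
  {"rx": 0, "ry": 0, "rz": -0.4, "x": -0.002, "y": -0.004, "z": 0.04, "hand": 1},
  {"rx": 0, "ry": 0, "rz": -0.4, "x": -0.002, "y": -0.004, "z": 0.05, "hand": 1},
  {"rx": 0, "ry": 0, "rz": -0.4, "x": -0.002, "y": -0.004, "z": 0.06, "hand": 1},
  {"rx": 0, "ry": 0, "rz": -0.4, "x": -0.002, "y": -0.004, "z": 0.06, "hand": 1},
])

```text
time_s: 5.48
tcp_pos: [0.539, 0.0431, 0.0602]
tool_rot: [[0.998, -0.062, -0.002], [-0.062, -0.998, 0.0], [-0.002, -0.0, -1.0]]
force: [0.0, -0.1, -0.5]
grip_width: 0.002
```

No contact so far; tip is at bar height. Go deeper.

carry_out([
  {"rx": 0, "ry": 0, "rz": 0, "x": 0, "y": 0, "z": 0.008, "hand": 1},
  {"rx": 0, "ry": 0, "rz": 0, "x": 0, "y": 0, "z": 0.016, "hand": 1},
  {"rx": 0, "ry": 0, "rz": 0, "x": 0, "y": 0, "z": 0.022, "hand": 1},
  {"rx": 0, "ry": 0, "rz": 0, "x": 0, "y": 0, "z": 0.022, "hand": 1},
])

```text
time_s: 5.98
tcp_pos: [0.5392, 0.0431, 0.0385]
tool_rot: [[0.998, -0.062, -0.002], [-0.062, -0.998, 0.0], [-0.002, -0.0, -1.0]]
force: [0.1, -0.0, 0.1]
grip_width: 0.0
```

carry_out([
  {"rx": 0, "ry": 0, "rz": 0, "x": 0, "y": 0.004, "z": 0, "hand": 1},
  {"rx": 0, "ry": 0, "rz": 0, "x": 0, "y": 0.008, "z": 0, "hand": 1},
  {"rx": 0, "ry": 0, "rz": 0, "x": 0, "y": 0.015, "z": 0, "hand": 1},
  {"rx": 0, "ry": 0, "rz": 0, "x": 0, "y": 0.027, "z": 0, "hand": 1},
  {"rx": 0, "ry": 0, "rz": 0, "x": 0, "y": 0.041, "z": 0, "hand": 1},
  {"rx": 0, "ry": 0, "rz": 0, "x": 0, "y": 0.055, "z": 0, "hand": 1},
  {"rx": 0, "ry": 0, "rz": 0, "x": 0, "y": 0.069, "z": 0, "hand": 1},
  {"rx": 0, "ry": 0, "rz": 0, "x": 0, "y": 0.083, "z": 0, "hand": 1},
  {"rx": 0, "ry": 0, "rz": 0, "x": 0, "y": 0.097, "z": 0, "hand": 1},
  {"rx": 0, "ry": 0, "rz": 0, "x": 0, "y": 0.11, "z": 0, "hand": 1},
  {"rx": 0, "ry": 0, "rz": 0, "x": 0, "y": 0.12, "z": 0, "hand": 1},
  {"rx": 0, "ry": 0, "rz": 0, "x": 0, "y": 0.125, "z": 0, "hand": 1},
])

```text
time_s: 7.48
tcp_pos: [0.5321, -0.0824, 0.0392]
tool_rot: [[0.998, -0.062, 0.0], [-0.062, -0.998, -0.0], [0.0, 0.0, -1.0]]
force: [0.6, 1.7, 0.6]
grip_width: -0.0
```

carry_out([
  {"rx": 0, "ry": 0, "rz": 0, "x": 0, "y": 0.004, "z": 0, "hand": 1},
  {"rx": 0, "ry": 0, "rz": 0, "x": 0, "y": 0.008, "z": 0, "hand": 1},
  {"rx": 0, "ry": 0, "rz": 0, "x": 0, "y": 0.009, "z": 0, "hand": 1},
  {"rx": 0, "ry": 0, "rz": 0, "x": 0, "y": 0.009, "z": 0, "hand": 1},
])

```text
time_s: 7.98
tcp_pos: [0.5314, -0.0907, 0.0392]
tool_rot: [[0.998, -0.061, -0.0], [-0.061, -0.998, -0.0], [-0.0, 0.0, -1.0]]
force: [0.4, 0.4, 0.1]
grip_width: -0.003
```

carry_out([
  {"rx": 0, "ry": 0, "rz": 0, "x": 0, "y": 0.002, "z": 0, "hand": 1},
  {"rx": 0, "ry": 0, "rz": 0, "x": 0, "y": 0.003, "z": 0, "hand": 1},
  {"rx": 0, "ry": 0, "rz": 0, "x": 0, "y": 0.003, "z": 0, "hand": 1},
])

```text
time_s: 8.35
tcp_pos: [0.5314, -0.091, 0.0392]
tool_rot: [[0.998, -0.062, 0.0], [-0.062, -0.998, 0.005], [-0.0, -0.005, -1.0]]
force: [2.0, 9.2, 1.9]
grip_width: 0.008
```

```bash
python3 - <<'E'
from h import *
for c in ("scene","top"):
    p,d=read_camera(c); cv2.imwrite(f"pics/{c}2.png",p[:,:,::-1])
    for t in ("drawer_handle","lid_grip","lid_hinge"):
        print(c,t,[(np.round(r["position"],3).tolist(),round(r["confidence"],2)) for r in spot_point(c,t)][:2])
E
```

```text
scene drawer_handle [([0.527, -0.105, 0.058], 0.79)]
scene lid_grip [([0.534, -0.016, 0.068], 0.69)]
scene lid_hinge [([0.534, -0.015, 0.068], 0.67), ([0.54, 0.059, 0.043], 0.55)]
top drawer_handle [([0.535, -0.017, 0.072], 0.4)]
top lid_grip [([0.536, -0.019, 0.07], 0.69)]
top lid_hinge [([0.47, -0.273, 0.002], 0.69), ([0.536, 0.057, 0.042], 0.68)]
```

View pics/scene2.png

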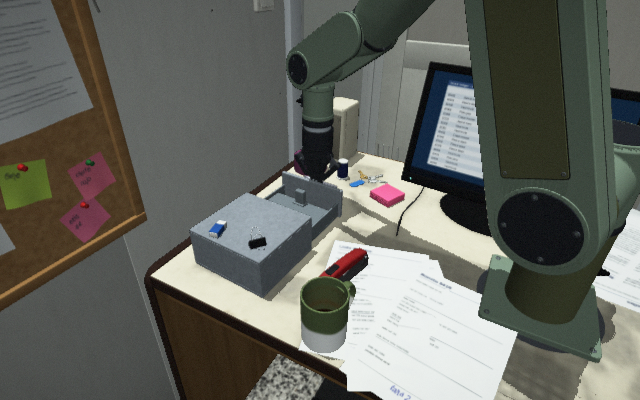

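View pics/top2.png

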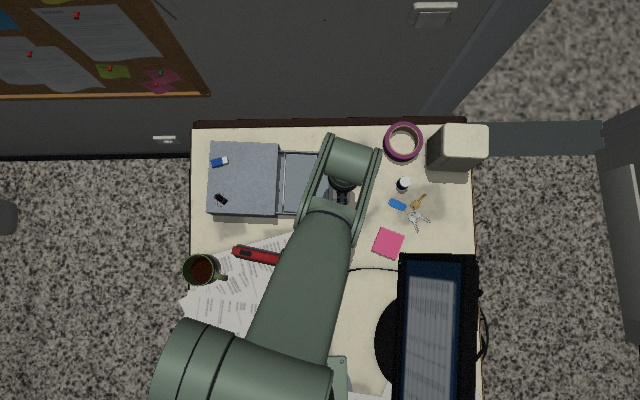

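```bash
python3 - <<'E'
from h import *
s=get_state(); print(s["tcp_pos"])
g=np.array([.535,-.0185,0])
p0=np.array(s["tcp_pos"])
rel([(p0+u*.006,RD),(p0+u*.006+up*.1,RD),(g+up*.139,RD),(g+up*.051,RD)])
E
```

```text
[ 0.53141122 -0.0909625   0.03919594]
x 0.0000 y -0.0060 z 0.0000  rx -0.25 ry 0.02 rz 0.05
x -0.0000 y -0.0064 z -0.1000  rx -0.25 ry 0.02 rz 0.05
x -0.0009 y -0.0730 z -0.0995  rx -0.25 ry 0.02 rz 0.05
x -0.0009 y -0.0726 z -0.0115  rx -0.25 ry 0.02 rz 0.05
```

carry_out([
  {"rx": 0, "ry": 0, "rz": 0, "x": 0, "y": -0.004, "z": 0, "hand": 1},
  {"rx": 0, "ry": 0, "rz": 0, "x": 0, "y": -0.008, "z": 0, "hand": 1},
  {"rx": 0, "ry": 0, "rz": 0, "x": 0, "y": -0.008, "z": -0.015, "hand": 1},
  {"rx": 0, "ry": 0, "rz": 0, "x": 0, "y": -0.008, "z": -0.045, "hand": 1},
  {"rx": 0, "ry": 0, "rz": 0, "x": 0, "y": -0.008, "z": -0.08, "hand": 1},
  {"rx": 0, "ry": 0, "rz": 0, "x": 0, "y": -0.008, "z": -0.11, "hand": 1},
  {"rx": 0, "ry": 0, "rz": 0, "x": 0, "y": -0.03, "z": -0.115, "hand": 0.6},
  {"rx": 0, "ry": 0, "rz": 0, "x": 0, "y": -0.05, "z": -0.115, "hand": 0.4},
  {"rx": 0, "ry": 0, "rz": 0, "x": -0.001, "y": -0.0755, "z": -0.115, "hand": 0.4},
  {"rx": 0, "ry": 0, "rz": 0, "x": -0.001, "y": -0.0755, "z": -0.1, "hand": 0.4},
  {"rx": 0, "ry": 0, "rz": 0, "x": -0.001, "y": -0.0755, "z": -0.08, "hand": 0.4},
  {"rx": 0, "ry": 0, "rz": 0, "x": -0.001, "y": -0.0755, "z": -0.08, "hand": 0.4},
])

```text
time_s: 10.25
tcp_pos: [0.5326, -0.0181, 0.1164]
tool_rot: [[0.998, -0.062, -0.006], [-0.062, -0.998, 0.001], [-0.006, -0.0, -1.0]]
force: [-1.0, 0.0, 0.1]
grip_width: 0.602
```

```bash
python3 - <<'E'
from h import *
s=get_state(); print(s["tcp_pos"],s["grip_width"],s["force"])
for c in ("scene","top"):
    p,d=read_camera(c); cv2.imwrite(f"pics/{c}3.png",p[:,:,::-1])
    for t in ("drawer_handle","lid_grip","lid_hinge"):
        print(c,t,[(np.round(r["position"],3).tolist(),round(r["confidence"],2)) for r in spot_point(c,t)][:2])
    if c=="scene": cv2.imwrite("pics/s3c.png",cv2.resize(p[120:270,200:380],None,fx=4,fy=4)[:,:,::-1])
g=np.array([.535,-.0185,0])
rel([(g+up*.051,RD)])
E
```

```text
[ 0.53256065 -0.01813297  0.11643635] 0.6017412224410484 [-0.96848764  0.01687973  0.10505669]
scene drawer_handle [([0.53, -0.109, 0.06], 0.88)]
scene lid_grip [([0.536, -0.013, 0.066], 0.74), ([0.642, -0.259, 0.001], 0.7)]
scene lid_hinge [([0.539, 0.058, 0.044], 0.75)]
top drawer_handle [([0.532, -0.106, 0.063], 0.61)]
top lid_grip [([0.533, -0.018, 0.069], 0.88)]
top lid_hinge [([0.383, -0.211, -0.001], 0.75), ([0.539, 0.057, 0.041], 0.57)]
x -0.0006 y 0.0000 z 0.0689  rx 0.01 ry -0.07 rz 0.05
```

View pics/s3c.png

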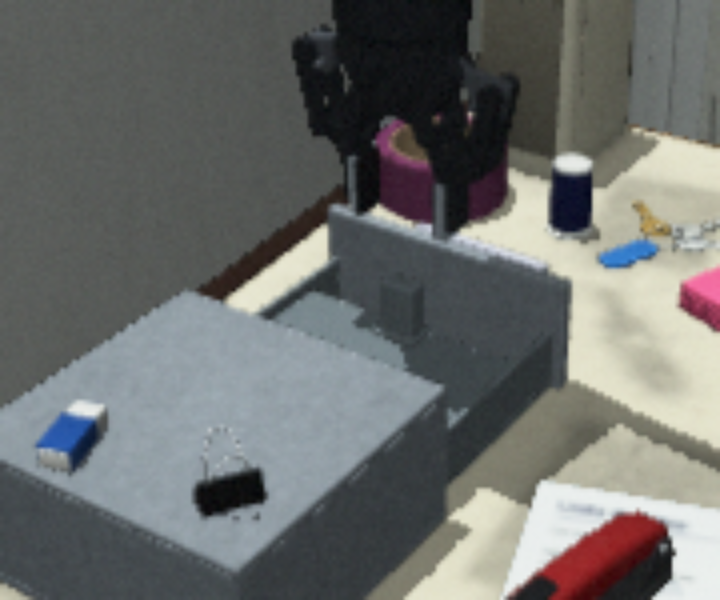

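carry_out([
  {"rx": 0, "ry": 0, "rz": 0, "x": 0, "y": -0.001, "z": 0.015, "hand": 0.4},
  {"rx": 0, "ry": 0, "rz": 0, "x": 0, "y": -0.001, "z": 0.03, "hand": 0.4},
  {"rx": 0, "ry": 0, "rz": 0, "x": 0, "y": -0.001, "z": 0.042, "hand": 0.4},
  {"rx": 0, "ry": 0, "rz": 0, "x": 0, "y": -0.001, "z": 0.054, "hand": 0.4},
  {"rx": 0, "ry": 0, "rz": 0, "x": 0, "y": -0.001, "z": 0.064, "hand": 0.4},
  {"rx": 0, "ry": 0, "rz": 0, "x": 0, "y": -0.001, "z": 0.064, "hand": 0.4},
  {"rx": 0, "ry": 0, "rz": 0, "x": 0, "y": -0.001, "z": 0.064, "hand": 0.4},
])

```text
time_s: 11.52
tcp_pos: [0.5355, -0.0173, 0.0556]
tool_rot: [[0.998, -0.062, 0.001], [-0.062, -0.998, -0.0], [0.001, 0.0, -1.0]]
force: [-0.4, -0.2, 0.7]
grip_width: 0.601
```

carry_out([
  {"rx": 0, "ry": 0, "rz": 0, "x": 0, "y": 0, "z": 0.004, "hand": 0.5},
  {"rx": 0, "ry": 0, "rz": 0, "x": 0, "y": 0, "z": 0.004, "hand": 0.7},
  {"rx": 0, "ry": 0, "rz": 0, "x": 0, "y": 0, "z": 0.004, "hand": 1},
  {"rx": 0, "ry": 0, "rz": 0, "x": 0, "y": 0, "z": 0.004, "hand": 1},
  {"rx": 0, "ry": 0, "rz": 0, "x": 0, "y": 0, "z": 0.004, "hand": 1},
  {"rx": 0, "ry": 0, "rz": 0, "x": 0, "y": 0, "z": 0.004, "hand": 1},
])

```text
time_s: 12.28
tcp_pos: [0.5353, -0.0173, 0.0515]
tool_rot: [[0.998, -0.062, 0.0], [-0.062, -0.998, -0.0], [0.0, 0.0, -1.0]]
force: [0.3, -0.1, 0.7]
grip_width: 0.267
```

```bash
python3 - <<'E'
from h import *
s=get_state(); p0=np.array(s["tcp_pos"]); R0=np.array(s["tool_rot"]); print(p0,s["grip_width"]*85,s["force"],s["joint_positions"])
# rotate TCP about hinge
hy=p0+u*.073; hinge=np.array([hy[0],hy[1],.042])
# opening: front edge rises: front (-u) -> up ; axis
T=[]
for a in (5,10,15,20,25,30,35,40,45):
    ax=vv*np.radians(a); Q=R.from_rotvec(ax).as_matrix()
    if (Q@(-u))[2]<0: Q=Q.T
    T.append((hinge+Q@(p0-hinge),Q@R0))
rel(T)
E
```

```text
[ 0.53531164 -0.01726882  0.05146927] 22.664572115957967 [ 0.34790562 -0.10663727  0.74717508] [-1.93919484e-01  3.44542130e-01  1.78193170e+00  4.77911967e-05
  1.01470702e+00 -1.32194750e-01]
x 0.0000 y -0.0011 z -0.0063  rx -5.00 ry -0.01 rz -0.00
x 0.0000 y -0.0028 z -0.0125  rx -10.00 ry -0.01 rz -0.00
x 0.0000 y -0.0049 z -0.0186  rx -15.00 ry -0.02 rz -0.01
x 0.0000 y -0.0076 z -0.0244  rx -20.00 ry -0.02 rz -0.01
x 0.0000 y -0.0108 z -0.0300  rx -25.00 ry -0.03 rz -0.01
x 0.0000 y -0.0145 z -0.0352  rx -30.00 ry -0.03 rz -0.01
x 0.0000 y -0.0186 z -0.0402  rx -35.00 ry -0.04 rz -0.01
x 0.0000 y -0.0232 z -0.0447  rx -40.00 ry -0.04 rz -0.02
x 0.0001 y -0.0281 z -0.0488  rx -45.00 ry -0.05 rz -0.02
```

carry_out([
  {"rx": -2.5, "ry": 0, "rz": 0, "x": 0, "y": -0.0005, "z": -0.003, "hand": 1},
  {"rx": -5, "ry": 0, "rz": 0, "x": 0, "y": -0.001, "z": -0.0063, "hand": 1},
  {"rx": -7.5, "ry": 0, "rz": 0, "x": 0, "y": -0.002, "z": -0.0095, "hand": 1},
  {"rx": -10, "ry": 0, "rz": 0, "x": 0, "y": -0.003, "z": -0.0125, "hand": 1},
  {"rx": -12.5, "ry": 0, "rz": 0, "x": 0, "y": -0.004, "z": -0.0155, "hand": 1},
  {"rx": -15, "ry": 0, "rz": 0, "x": 0, "y": -0.005, "z": -0.0185, "hand": 1},
  {"rx": -17.5, "ry": 0, "rz": 0, "x": 0, "y": -0.006, "z": -0.0215, "hand": 1},
  {"rx": -20, "ry": 0, "rz": 0, "x": 0, "y": -0.0075, "z": -0.0245, "hand": 1},
  {"rx": -20, "ry": 0, "rz": 0, "x": 0, "y": -0.0075, "z": -0.0245, "hand": 1},
  {"rx": -20, "ry": 0, "rz": 0, "x": 0, "y": -0.0075, "z": -0.0245, "hand": 1},
])

```text
time_s: 13.52
tcp_pos: [0.5358, -0.0093, 0.0757]
tool_rot: [[0.998, -0.058, -0.02], [-0.062, -0.939, -0.34], [0.001, 0.34, -0.94]]
force: [0.7, 1.6, 0.2]
grip_width: 0.27
```

```bash
python3 - <<'E'
from h import *
s=get_state(); p0=np.array(s["tcp_pos"]); print(p0,s["grip_width"],s["force"],np.round(s["joint_positions"],2))
for c in ("scene",):
    p,d=read_camera(c); cv2.imwrite("pics/s4c.png",cv2.resize(p[80:270,200:380],None,fx=4,fy=3)[:,:,::-1])
    for t in ("drawer_handle","lid_grip","lid_hinge"):
        print(c,t,[(np.round(r["position"],3).tolist(),round(r["confidence"],2)) for r in spot_point(c,t)][:2])
E
```

```text
[ 0.53580333 -0.00934324  0.07567165] 0.27004040526557244 [0.66926044 1.57819212 0.20546599] [ 0.02  0.36  1.74 -0.39  1.1   0.27]
scene drawer_handle [([0.531, -0.11, 0.06], 0.63)]
scene lid_grip [([0.535, -0.002, 0.09], 0.59), ([0.584, 0.209, 0.088], 0.26)]
scene lid_hinge [([0.538, 0.058, 0.047], 0.74)]
```

View pics/s4c.png

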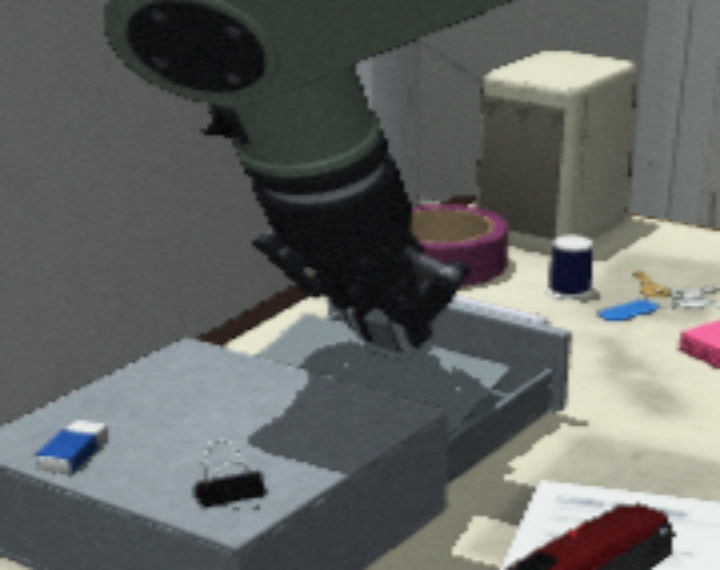

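carry_out([
  {"rx": -2.5, "ry": 0, "rz": 0, "x": 0, "y": -0.0005, "z": -0.003, "hand": 1},
  {"rx": -5, "ry": 0, "rz": 0, "x": 0, "y": -0.001, "z": -0.0063, "hand": 1},
  {"rx": -7.5, "ry": 0, "rz": 0, "x": 0, "y": -0.002, "z": -0.0095, "hand": 1},
  {"rx": -10, "ry": 0, "rz": 0, "x": 0, "y": -0.003, "z": -0.0125, "hand": 1},
  {"rx": -12.5, "ry": 0, "rz": 0, "x": 0, "y": -0.004, "z": -0.0155, "hand": 1},
  {"rx": -15, "ry": 0, "rz": 0, "x": 0, "y": -0.005, "z": -0.0185, "hand": 1},
  {"rx": -17.5, "ry": 0, "rz": 0, "x": 0, "y": -0.006, "z": -0.0215, "hand": 1},
  {"rx": -20, "ry": 0, "rz": 0, "x": 0, "y": -0.0075, "z": -0.0245, "hand": 1},
  {"rx": -22.5, "ry": 0, "rz": 0, "x": 0, "y": -0.009, "z": -0.027, "hand": 1},
  {"rx": -25, "ry": 0, "rz": 0, "x": 0, "y": -0.011, "z": -0.03, "hand": 1},
  {"rx": -25, "ry": 0, "rz": 0, "x": 0, "y": -0.011, "z": -0.03, "hand": 1},
  {"rx": -25, "ry": 0, "rz": 0, "x": 0, "y": -0.011, "z": -0.03, "hand": 1},
])

```text
time_s: 15.22
tcp_pos: [0.5371, 0.011, 0.1004]
tool_rot: [[0.998, -0.044, -0.043], [-0.061, -0.705, -0.706], [0.0, 0.707, -0.707]]
force: [1.5, 1.1, 4.6]
grip_width: 0.271
```

```bash
python3 - <<'E'
from h import *
s=get_state(); p0=np.array(s["tcp_pos"]); R0=np.array(s["tool_rot"]); print(p0,s["grip_width"],s["force"],np.round(s["joint_positions"],2),np.round(s["qd"],3))
G=p0-R0[:,2]*.0187; print("grasp pt",G, "tilt",np.degrees(np.arccos(-R0[2,2])))
for c in ("scene","top"):
    p,d,W=cloud(c); cv2.imwrite(f"pics/{c}5c.png",cv2.resize(p[80:270,180:380],None,fx=4,fy=3)[:,:,::-1])
    for t in ("drawer_handle","lid_grip","lid_hinge"):
        print(c,t,[(np.round(r["position"],3).tolist(),round(r["confidence"],2)) for r in spot_point(c,t)][:2])
    for a in outline_of(c,"lid_leaf")[:1]:
        q=W[a["region"]]; q=q[np.isfinite(q[:,0])]
        hinge=np.array([.539,.0555,.042]); rr=(q-hinge)
        al=-(rr@u); ac=rr[:,2]; k=(al>.0)&(al<.09)&(abs(rr@vv)>.03)&(abs(rr@vv)<.073)&(ac>-.01)&(ac<.09)
        print(a["confidence"],k.sum()); 
        if k.sum()>30:
            f=np.polyfit(al[k],ac[k],1); e=abs(ac[k]-np.polyval(f,al[k])); kk=e<np.percentile(e,70); f=np.polyfit(al[k][kk],ac[k][kk],1); print("lid angle",np.degrees(np.arctan(f[0])),f)
E
```

```text
[0.53708173 0.0109824  0.10043592] 0.2705068963503293 [1.48429415 1.13097451 4.56674223] [ 0.26  0.52  1.63 -0.76  1.37  0.63] [-0.006 -0.005  0.005  0.007 -0.008 -0.001]
grasp pt [0.53788998 0.02418597 0.11365342] tilt 45.02338000888095
scene drawer_handle [([0.533, -0.107, 0.063], 0.96)]
scene lid_grip [([0.537, 0.022, 0.11], 0.77)]
scene lid_hinge [([0.539, 0.06, 0.042], 0.82)]
0.71 684
lid angle 42.96742674440115 [0.93145277 0.00602114]
top drawer_handle [([0.529, -0.108, 0.059], 0.75)]
top lid_grip [([0.536, 0.024, 0.116], 0.73), ([0.468, -0.276, 0.003], 0.15)]
top lid_hinge [([0.538, 0.057, 0.039], 0.88)]
0.72 635
lid angle 43.745568436595114 [0.95714353 0.00393987]
```

View pics/scene5c.png

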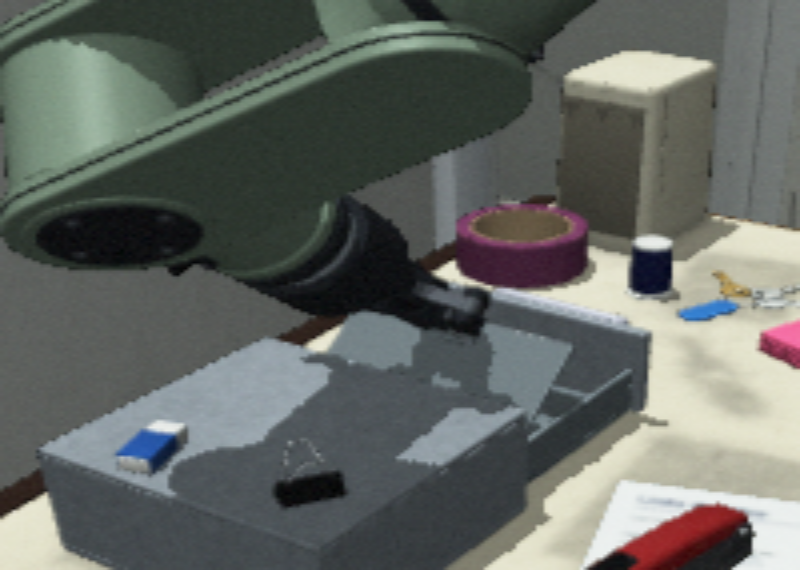

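View pics/top5c.png

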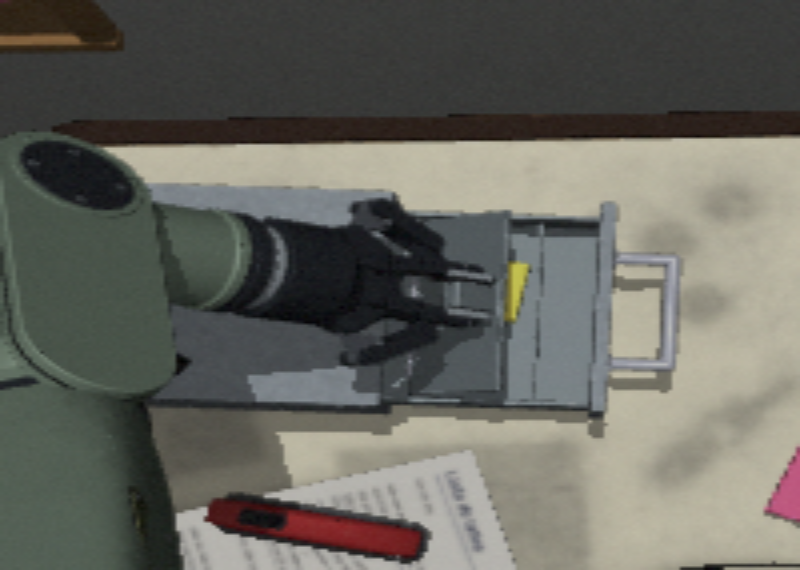

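carry_out([
  {"rx": 0, "ry": 0, "rz": 0, "x": 0, "y": 0, "z": 0, "hand": 1},
  {"rx": 0, "ry": 0, "rz": 0, "x": 0, "y": 0, "z": 0, "hand": 1},
  {"rx": 0, "ry": 0, "rz": 0, "x": 0, "y": 0, "z": 0, "hand": 1},
  {"rx": 0, "ry": 0, "rz": 0, "x": 0, "y": 0, "z": 0, "hand": 1},
])

```text
time_s: 16.23
tcp_pos: [0.537, 0.0107, 0.1004]
tool_rot: [[0.998, -0.044, -0.043], [-0.062, -0.706, -0.706], [0.0, 0.707, -0.707]]
force: [1.7, -0.0, 4.5]
grip_width: 0.266
```

```bash
python3 -c "
from workcell import *
s=get_state(); print(s['time_s'],s['tcp_pos'],s['grip_width'],s['force'],s['qd'])
print(finish_job())"
```

```text
16.225 [0.53703828 0.01071509 0.1003872 ] 0.2661709953367455 [ 1.72000096e+00 -3.32495260e-03  4.52813304e+00] [ 1.43292260e-04 -8.91844481e-06 -7.38345384e-04  2.19104311e-06
 -2.43426573e-03 -9.55076471e-04]
the job is handed in; nothing more can be done
None
```

The drawer is out at its stop and the gripper is holding the lid open at about 45°. I handed the job in at 16.2 s of the 54 s allowed; finishing reported no verdict.

- **Drawer:** I hooked the shut fingers behind the handle bar and pulled until the force rose to about 9 N, which I took as the stop. From the network's handle position it is about 127–129 mm out.
- **Lid:** I pinched the upright grip across its width and swung the tool 45° about the hinge line. The tool tilt measured 45.0°. Fitting the lid's surface in the depth images gave 43.0° (scene camera) and 43.7° (top camera), a small disagreement but inside the 38–52° allowed.
- **Holding:** The arm was at rest, with the fingers stopped at about 23 mm on the 24 mm grip and a wrist force of about 5 N.
- **Other things on the desk and unit:** In the last pictures the stapler, eraser, clip, tape roll and spool look unmoved. I did not measure any of them, and the last pictures I viewed were crops that leave out the mug and show only part of the keys and desk notes. I saw no sign of contact during the moves.

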